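# Refit the flash tester's knob and hold it pressed

### The arm

A 6-joint arm with a two-finger parallel gripper is mounted at the origin on the work surface. World frame = base frame: x ahead of the robot, y to its left, z up, the work surface at z = 0. Lengths are in m, angles in rad, forces in N, time in s.
With the tool pointing down it reaches from about 0.35 to 1 m from the base axis. Payload 7.1 kg.
Tool frame: the origin (TCP) lies at the very end of the fingers, on their centre line; the grasp point (between the pads) lies 19 mm behind it; z points along the fingers, y is the line along which they close (so a half turn about z gives the same grasp; the last joint's range is limited). The gripper opens to 85 mm and grips with 20 to 120 N. Pads are 22 mm wide; open, the fingers measure 114 mm over their backs; the gripper's body (76 mm by 85 mm) begins 54 mm behind the grasp point. The pads swing forward as they close: fully open they stand 13 mm farther back than shut.
Start: joints at [1.227, 0.423, 1.63, -0, 1.089, -0.019], TCP at [0.199, 0.592, 0.231] pointing down, gripper open.
Joint ranges: [-3, 3], [-0.9, 2.11], [0.09, 2.58], [-1.31, 4.45], [0.11, 2.69], [-2.54, 2.54]. Speed limits (rad/s): [2.39, 2.39, 3.01, 3.14, 3.14, 3.14].

### API

Orientations are given as [roll, pitch, yaw] about the fixed x, y, z axes, in that order (R = Rz(yaw) Ry(pitch) Rx(roll)).
In Python, from plant import sense, grab_frame, camera_model, close_job gives the robot as it stands. The module is installed in compiled form; this text tells all that it offers.
- The arm moves only by the tool drive_tool, never from a script. Its argument "steps" is a list of rows, each an object with "translation": the shift along the tool's x, y, z in units of 100 mm (1.0 is 100 mm), a list of three; "twist": the turn, a rotation vector about the tool's x, y, z in units of pi/4 rad (1.0 is pi/4 rad), a list of three; "hand": the closure in counts, from 0 (fully open) to 255 (shut). In form: [{"translation": [tx, ty, tz], "twist": [ax, ay, az], "hand": hand}, ...]. A call has 1 to 20 rows; each row is the pose to reach, as a shift and turn from the pose commanded when the call began, along the tool's axes at that moment; what a row does not reach only later rows make up. A row lasts 1/10 s, in which the tool goes at most 50 mm and 8.59 degrees, less where a joint would pass 70% of its speed; a pose out of reach is approached as far as the arm can. A call with a number of a shift or a turn outside -1 to 1 is refused whole. A call with a gripper value outside its range is refused whole. The fingers move at their own pace and stop on an object; "squeeze" is the grip in N (left out, the last holds). Time passes only in rows, so rows that repeat a pose let the fingers close. It gives the time, the measured TCP pose, the force, the opening and the grip force at its end, in the units of the state.
- sense(): the state, without advancing time (a new reading comes with each control period).
- grab_frame(name): name is "scene" or "side" or "wrist"; returns the picture (480x640x3 uint8, blue, green, red); there is no depth.
- camera_model(name): a dict with "mtx" (3x3 intrinsics, pixels), "extrinsics" (4x4, takes a point from world to camera coordinates). Camera axes: x right, y down, z forward; pixel columns grow to the right and rows downward; lengths in m; the calibration is good to about 2 mm. A picture is of the moment at which its call begins: read the wrist's pose just before it. camera_model takes no time and is no camera call; for the wrist camera it gives the pose at the moment of the call.
- close_job(): hands the job in; it is judged then, once.
The state is a dict: "time": time; "joint_positions": joint angles; "joint_vel": joint speeds; "effort": joint torques, N m; "ee_pos": TCP position; "ee_rot": TCP orientation; "ft_force": force on the tool from outside, world axes, zero at the start; "wrist_torque": the same for the moment, N m; "opening": finger opening in m; "gripper_force": force on a finger pad.
Only numpy, scipy, OpenCV 4.12 (cv2) and the standard library are available. Lean on these libraries where they do the work, as an engineer would, in place of code of your own. Each camera call takes 0.05 s, during which the arm holds its last target. There are 200 camera calls.

### The job

Pull the cream dial knob straight up out of the spring clip of the parts holder, turn it so that the flat in its bore matches the flat of the brass D-shaft on the dark flash tester, and push it down fully home on the shaft. Then keep pressing so that the sprung shaft is pushed right in, and finish like that, with the gripper still holding the knob and pressing it. Leave the light meter, lens hoods and loupe where they are.

Things in the scene. Friction and masses are not known exactly. Their poses are not given: they have to be found in the camera images.
- knob_center (a point): Centre (half-way up, on the axis) of the loose cream dial knob, 60 g, 44 mm tall, z up. Lower 18 mm: round skirt 40 mm across at the foot, 34 mm higher up. On it a grip bar 36 mm long (along the knob's x), 14 mm thick (y), 26 mm tall: from 4 mm below to 22 mm above this point. A red pointer line marks the bar's +x end. At the start upright in the holder, turned up to 0.4 rad from it.
- knob_foot (a point): Centre of the knob's underside, same axes, 22 mm below the knob's centre: mouth of its D-shaped bore, 18 mm deep, 19.6 mm across, its flat on the +x (pointer) side, 3.7 mm from the axis.
- holder: Grey parts holder, fixed: base 110 x 70 x 6 mm, origin at its underside's centre. The knob stands on the base's centre (knob centre 28 mm above the counter). Two blocks, 24 mm above the counter, 28 to 44 mm from the centre along +x and -x, carry spring balls that hold the knob's flared skirt: a straight pull up of 6 to 10 N frees it within 15 mm; 30 mm up it is clear.
- shaft_seat (a point): Point on the D-shaft's axis at the top of its steel collar, where the knob's foot seats; moves with the shaft, z up. Brass shaft: 15 mm tall above this point, 18 mm across, flat 3 mm from the axis on its +x side (the white line on the tester's top points that way). Shaft out, this point is 8 mm above the tester's top. Seated, the knob's centre is 22 mm above this point.
- shaft_tip (a point): Top centre of the D-shaft, 15 mm above the seat point, same axes. The top 3 mm taper in by 1.5 mm; the fit has 0.8 mm clearance all round, 0.7 mm at the flat. The knob slides on freely with its x axis along the shaft's x within about 0.1 rad, binds beyond 0.2 and is blocked beyond 0.3. The shaft cannot turn.
- shaft (a joint): How far the sprung shaft is pressed down: 0 = out, 0.006 m = fully in at a hard stop. The spring needs 4 N to start and 10 N at full travel, and pushes it back out when released.
- tester: Dark flat-topped flash tester, fixed to the counter, 150 x 110 x 50 mm, origin at the centre of its underside; the shaft stands at the centre of its top. A small green lamp and a chrome flash shoe adapter on its +x half rise up to 10 mm above the top, 45 mm or more from the shaft. Tester and holder may swap sides.
- light_meter: Bystander: silver light meter lying flat, 62 x 115 x 34 mm, origin under its centre.
- lens_hood_1: Bystander: black bakelite lens hood, a flared ring 68 mm across, 32 mm tall, origin at the centre of its underside.
- lens_hood_2: Bystander: the second lens hood, same size.
- loupe: Bystander: red plastic loupe, 42 mm across, 42 mm tall, origin at the centre of its underside.
Not all that is in view belongs to the job. Of the things that look like the part that bears knob_center, the smallest one is meant.

How it is judged:
On the way, in this order (a step that is already met when the one before it is completed fails the run):
1. the knob has been pulled up clear of the holder (z of knob_center in the frame of holder above 0.055 m), for 0.1 s.
2. the knob is home on the shaft, flats matched (horizontal distance between knob_center and shaft_seat below 0.004 m and z of knob_center in the frame of shaft_seat between 0.018 and 0.0245 m and angle between the x axis of knob_center and the x axis of shaft_seat, either way round below 0.3 rad and angle between knob_center's own z axis and vertical below 0.1 rad), for 0.1 s.
At the end, for the whole second after the job is handed in: The knob is seated on the D-shaft (centre 18 to 24.5 mm above the collar, within 4 mm of the axis, x axes agreeing within 0.3 rad, tilt under 0.1 rad), the gripper still holds it (over 2 N of contact) and keeps the shaft pressed in by more than 4 of its 6 mm through the last second (all of step 2 and value of joint shaft above 0.004 m and contact force between the fingers and knob above 2 N); the arm keeps its last pose, push and grip.
It fails at once if the light meter is pushed more than 20 mm (distance of light_meter from where it was at the start of the episode above 0.02 m).
It fails at once if the lens hood 1 is pushed more than 20 mm (distance of lens_hood_1 from where it was at the start of the episode above 0.02 m).
It fails at once if the lens hood 2 is pushed more than 20 mm (distance of lens_hood_2 from where it was at the start of the episode above 0.02 m).
It fails at once if the loupe is pushed more than 20 mm (distance of loupe from where it was at the start of the episode above 0.02 m).
It also fails if it takes over 43 s, if anything falls off the work surface, if the arm or the gripper's body presses on something with over 40 N, if the wrist force passes 120 N, or if a joint passes its speed limit or range.

## Working session

There is one attempt and no reset: what is moved stays moved. The work goes in short steps, Python scripts to look and compute and a tool call to move; the robot and the scene stay as the last step left them, time stands still between calls to the robot, and variables do not carry over. Pictures are saved under pics/ and viewed, at most 10 in all, crops included, and the job is handed in when it is done.

Besides the shell and the picture viewer there is one more tool, called after "Emit:" by a JSON object that holds its "name" and its "arguments". drive_tool: Moves the arm, as the interface text tells. Shifts and turns lie within -1 to 1; 1 stands for 100 mm of shift or pi/4 rad of turn. Its arguments: {"type":"object","properties":{"steps":{"type":"array"},"squeeze":{"type":"number"}},"required":["steps"]}

```bash
mkdir -p pics; python3 - <<'E'
from plant import *
import cv2,numpy as np
s=sense();print(s)
for n in("scene","side"):
    cv2.imwrite(f"pics/{n}0.png",grab_frame(n)); m=camera_model(n);print(n,m["mtx"].tolist(),np.round(m["extrinsics"],4).tolist())
E
```

```text
{'time': 0.0, 'joint_positions': array([ 1.22699248e+00,  4.23870070e-01,  1.63070892e+00,  2.48384981e-05,
        1.08858459e+00, -1.89937230e-02]), 'joint_vel': array([-0.00059423,  0.00058641,  0.00075447,  0.00139282,  0.00062284,
       -0.00110023]), 'effort': array([ 2.90082215e-03, -5.57407236e+01, -2.81726629e+01,  1.78414130e-04,
        7.73750682e-03, -4.58820011e-06]), 'ee_pos': array([0.19923398, 0.59180836, 0.23052   ]), 'ee_rot': array([-3.14002243e+00, -5.18200751e-05,  2.81677095e+00]), 'ft_force': array([ 0.75446164,  0.6007594 , -0.54279435]), 'wrist_torque': array([ 0.00172489, -0.02775974, -0.03537222]), 'gripper_force': 0.0, 'opening': 0.0850876371572224}
scene [[506.4963513220564, 0.0, 327.195364674451], [0.0, 506.4963513220564, 240.07559620597402], [0.0, 0.0, 1.0]] [[-0.7257, 0.688, -0.0036, 0.3758], [0.3819, 0.3984, -0.8339, -0.157], [-0.5724, -0.6065, -0.5518, 1.3518], [0.0, 0.0, 0.0, 1.0]]
side [[530.1257551340915, 0.0, 319.75719569218694], [0.0, 530.1257551340915, 224.12582630840757], [0.0, 0.0, 1.0]] [[-0.9602, -0.2791, -0.0106, 0.5465], [-0.1953, 0.6982, -0.6888, 0.1504], [0.1997, -0.6593, -0.7249, 0.8602], [0.0, 0.0, 0.0, 1.0]]
```

View pics/scene0.png

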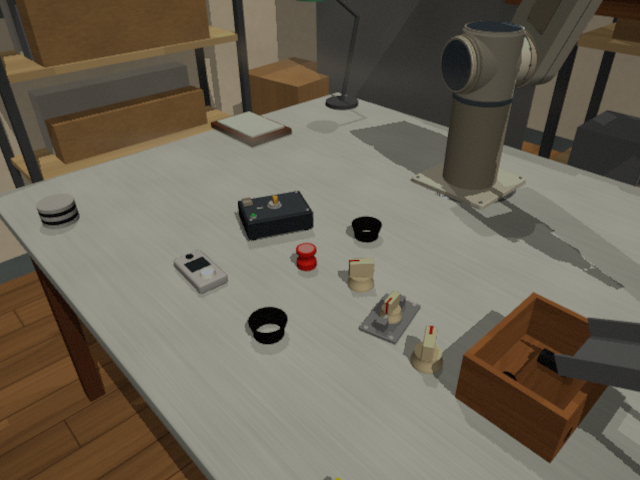

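View pics/side0.png

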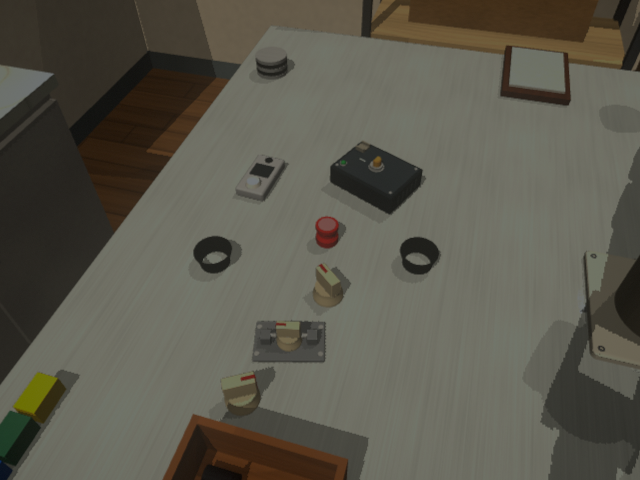

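The scene shows the holder with the knob at (392,310) and the tester shaft at (275,203). In the side view they are at (289,333) and (376,165). The other two knobs are larger decoys on the counter. Next I'll triangulate.

```bash
cat > h.py <<'E'
from plant import *
import cv2,numpy as np
from scipy.spatial.transform import Rotation as R
def ray(m,p,z):
    K=m["mtx"];E=m["extrinsics"];d=E[:3,:3].T@np.linalg.inv(K)@[p[0],p[1],1.];c=-E[:3,:3].T@E[:3,3]
    return c+d*(z-c[2])/d[2]
E
python3 - <<'E'
from h import *
a,b=camera_model("scene"),camera_model("side")
print("foot-ish z.028",ray(a,(392,311),.028),ray(b,(289,335),.028))
print("shaft top z.07",ray(a,(275,200),.07),ray(b,(376,162),.07))
for p in [(262,323),(318,324),(323,359),(255,360)]: print("holder",ray(b,p,.006)[:2])
print("decoys",ray(b,(328,290),.02)[:2],ray(b,(241,397),.02)[:2])
print("line ends",ray(b,(277,325),.05),ray(b,(299,325),.05))
print("loupe,hoods",ray(b,(327,230),.03)[:2],ray(b,(418,255),.02)[:2],ray(b,(213,255),.02)[:2])
print("tester corners",[ray(b,p,.05)[:2].round(3) for p in[(331,172),(361,143),(421,171),(383,197)]])
cv2.imwrite("pics/w0.png",grab_frame("wrist"));print(camera_model("wrist")["extrinsics"].round(3))
E
```

```text
foot-ish z.028 [0.56838906 0.21702668 0.028     ] [0.55655356 0.21118024 0.028     ]
shaft top z.07 [ 0.51234954 -0.17396101  0.07      ] [ 0.50639287 -0.17705974  0.07      ]
holder [0.61087553 0.18935571]
holder [0.52364019 0.16659946]
holder [0.49876121 0.22438206]
holder [0.59793686 0.25433445]
decoys [0.52352396 0.10737909] [0.59194442 0.32128675]
line ends [0.57403095 0.21225268 0.05      ] [0.54212437 0.20321293 0.05      ]
loupe,hoods [ 0.55930393 -0.01404717] [ 0.39202314 -0.00840544] [0.73907383 0.08911867]
tester corners [array([ 0.589, -0.148]), array([ 0.553, -0.253]), array([ 0.42 , -0.198]), array([ 0.476, -0.105])]
[[ 0.319  0.948 -0.002 -0.624]
 [ 0.901 -0.303  0.31  -0.041]
 [ 0.293 -0.101 -0.951  0.381]
 [ 0.     0.     0.     1.   ]]
```

View pics/w0.png

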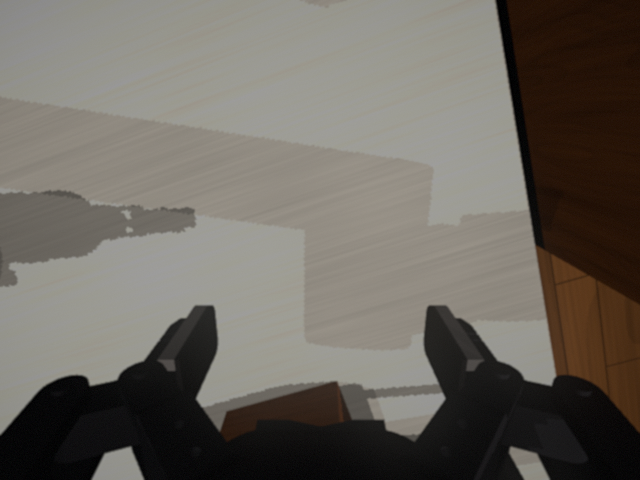

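The wrist view shows the fingers at the bottom of the image and the counter below, with image right along tool y. Next I'll move above the holder.

Emit:
{"name": "drive_tool", "arguments": {"steps": [{"translation":[-0.4,-0.21,0],"twist":[0,0,0],"hand":0},{"translation":[-0.8,-0.42,0],"twist":[0,0,0],"hand":0},{"translation":[-1,-0.53,0],"twist":[0,0,0],"hand":0}]}}

```text
time: 0.45
ee_pos: [0.2786, 0.5078, 0.2309]
ee_rot: [-3.14, 0.0, 2.816]
ft_force: [-0.1, 0.8, 0.4]
opening: 0.0855
gripper_force: 0.0
```

Emit:
{"name": "drive_tool", "arguments": {"steps": [{"translation":[-0.4,-0.21,0],"twist":[0,0,0],"hand":0},{"translation":[-0.8,-0.42,0],"twist":[0,0,0],"hand":0},{"translation":[-1,-0.53,0],"twist":[0,0,0],"hand":0}]}}

```text
time: 0.75
ee_pos: [0.3567, 0.4256, 0.2311]
ee_rot: [-3.141, 0.0, 2.815]
ft_force: [-0.5, 0.8, -0.5]
opening: 0.0855
gripper_force: 0.0
```

Emit:
{"name": "drive_tool", "arguments": {"steps": [{"translation":[-0.4,-0.21,0],"twist":[0,0,0],"hand":0},{"translation":[-0.8,-0.42,0],"twist":[0,0,0],"hand":0},{"translation":[-1,-0.53,0],"twist":[0,0,0],"hand":0}]}}

```text
time: 1.05
ee_pos: [0.4347, 0.3435, 0.2312]
ee_rot: [-3.141, 0.0, 2.815]
ft_force: [-0.7, 0.9, 0.1]
opening: 0.0852
gripper_force: 0.0
```

Emit:
{"name": "drive_tool", "arguments": {"steps": [{"translation":[-0.4,-0.21,0],"twist":[0,0,0],"hand":0},{"translation":[-0.8,-0.42,0],"twist":[0,0,0],"hand":0},{"translation":[-1,-0.53,0],"twist":[0,0,0],"hand":0},{"translation":[-1,-0.53,0],"twist":[0,0,0],"hand":0},{"translation":[-1,-0.53,0],"twist":[0,0,0],"hand":0}]}}

```text
time: 1.55
ee_pos: [0.5106, 0.2635, 0.231]
ee_rot: [-3.141, -0.001, 2.815]
ft_force: [-0.7, 1.0, 0.8]
opening: 0.0854
gripper_force: 0.0
```

Emit:
{"name": "drive_tool", "arguments": {"steps": [{"translation":[-0.3,-0.15,0.1],"twist":[0,0,-0.18],"hand":0},{"translation":[-0.6,-0.3,0.4],"twist":[0,0,-0.36],"hand":0},{"translation":[-0.63,-0.31,0.8],"twist":[0,0,-0.54],"hand":0},{"translation":[-0.63,-0.31,0.8],"twist":[0,0,-0.72],"hand":0},{"translation":[-0.63,-0.31,0.8],"twist":[0,0,-0.76],"hand":0},{"translation":[-0.63,-0.31,0.8],"twist":[0,0,-0.76],"hand":0},{"translation":[-0.63,-0.31,0.8],"twist":[0,0,-0.76],"hand":0}]}}

```text
time: 2.25
ee_pos: [0.5601, 0.2153, 0.1514]
ee_rot: [3.141, -0.0, -2.869]
ft_force: [0.5, 0.6, 0.4]
opening: 0.0852
gripper_force: 0.0
```

```bash
python3 - <<'E'
from h import *
m=camera_model("wrist");f=grab_frame("wrist");np.savez("w1.npz",f=f,mtx=m["mtx"],extrinsics=m["extrinsics"]);cv2.imwrite("pics/w1.png",f);s=sense();print(s["ee_pos"],s["ee_rot"])
h=cv2.cvtColor(f,cv2.COLOR_BGR2HSV)
red=cv2.inRange(h,(0,150,80),(8,255,255))|cv2.inRange(h,(172,150,80),(180,255,255))
for c in cv2.findContours(red,0,2)[0]:
  if cv2.contourArea(c)>20: print(cv2.boundingRect(c),cv2.minAreaRect(c))
E
```

```text
[0.56028703 0.2151465  0.1516061 ] [ 3.14146740e+00  3.16879533e-04 -2.86931918e+00]
(428, 289, 9, 17) ((432.1346130371094, 297.173095703125), (16.473756790161133, 5.687368392944336), 78.69007110595703)
(308, 240, 5, 19) ((310.0, 249.0), (18.0, 4.0), 90.0)
(139, 150, 24, 22) ((150.2195281982422, 160.52439880371094), (7.340167045593262, 26.237192153930664), 51.34019088745117)
(0, 119, 65, 60) ((32.0, 148.5), (59.0, 64.0), 90.0)
```

View pics/w1.png

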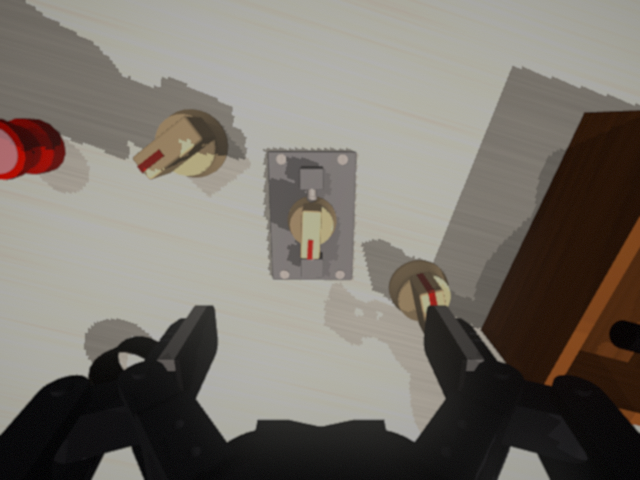

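The wrist view shows the knob at about (311,228), with the red end toward image bottom at (310,249), in line with the tool x axis. The holder base spans (266–356, 150–279).

```bash
python3 - <<'E'
from h import *
m=dict(np.load("w1.npz"));f=m["f"]
h=cv2.cvtColor(f,cv2.COLOR_BGR2HSV)
c=f[195:275,280:345]
h2=h[195:275,280:345]
cream=cv2.inRange(h2,(15,40,170),(35,200,255))
cream|=cv2.inRange(h2,(0,120,90),(10,255,255))|cv2.inRange(h2,(170,120,90),(180,255,255))
cs=max(cv2.findContours(cream,0,2)[0],key=cv2.contourArea)+np.array([280,195])
r=cv2.minAreaRect(cs);print(r)
b=cv2.boxPoints(r);W=np.array([ray(m,p,.05) for p in b]);print(b.round(1),W.round(4),W.mean(0))
P=W[:,:2];
for i in range(4):
  d=P[(i+1)%4]-P[i];print(np.linalg.norm(d),np.arctan2(d[1],d[0]))
for p in [(310,240.),(310,258.5)]: print(ray(m,p,.05))
v=cv2.resize(np.hstack([c,cv2.cvtColor(cream,8)]),None,fx=6,fy=6,interpolation=0);cv2.imwrite("pics/c1.png",v)
H=[ray(m,p,.006)[:2] for p in[(266,150),(355,151),(353,279),(271,279)]];print(np.mean(H,0),[np.arctan2(*(H[i]-H[j])[::-1]) for i,j in((3,0),(2,1))])
E
```

```text
((317.0, 233.5), (30.0, 49.0), 0.0)
[[302. 258.]
 [302. 209.]
 [332. 209.]
 [332. 258.]] [[0.5788 0.2062 0.05  ]
 [0.5436 0.1969 0.05  ]
 [0.538  0.217  0.05  ]
 [0.5729 0.2272 0.05  ]] [0.5583246  0.21182258 0.05      ]
0.03642854479556203 -2.8850667322404124
0.020832261808613996 1.8433541060193444
0.036421357397003966 0.28228799319405967
0.021770636463771448 -1.298044240984555
[0.56396592 0.20819665 0.05      ]
[0.57762216 0.21187921 0.05      ]
[0.55987921 0.20690134] [np.float64(0.2654132895158361), np.float64(0.28600511107554133)]
```

View pics/c1.png

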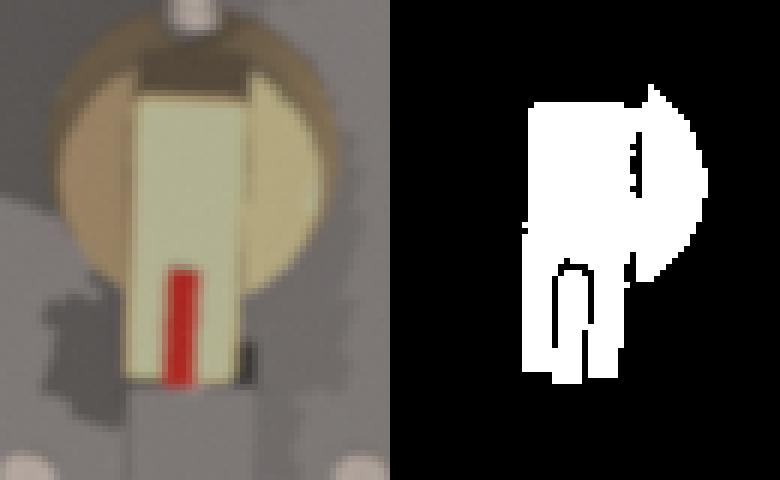

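The crop shows the bar's top face with corners at about (302.7,211.3), (320.5,211.3), (319.7,258.3) and (300.7,258.3).

```bash
python3 - <<'E'
from h import *
m=dict(np.load("w1.npz"))
W=np.array([ray(m,p,.05)[:2] for p in [(302.7,211),(320.5,211),(319.7,258.5),(300.7,258.5)]])
d=(W[2]+W[3]-W[0]-W[1])/2;c=W.mean(0);print(c,np.linalg.norm(d),np.arctan2(d[1],d[0]))
s=sense();M=R.from_euler('xyz',s["ee_rot"]).as_matrix();print(M.T@(np.r_[c,.028]-s["ee_pos"]),s["ee_rot"])
E
```

```text
[0.56036921 0.20787811] 0.03540980854626346 0.23605918636703993
[ 0.00191464 -0.00703822  0.12360462] [ 3.14146740e+00  3.16879533e-04 -2.86931918e+00]
```

Emit:
{"name": "drive_tool", "arguments": {"steps": [{"translation":[0.02,-0.07,0.3],"twist":[0,0,0.046],"hand":0},{"translation":[0.02,-0.07,0.6],"twist":[0,0,0.046],"hand":0},{"translation":[0.02,-0.07,0.9],"twist":[0,0,0.046],"hand":0},{"translation":[0.02,-0.07,1.0],"twist":[0,0,0.046],"hand":0}]}}

```text
time: 2.7
ee_pos: [0.5588, 0.2068, 0.049]
ee_rot: [-3.141, -0.004, -2.906]
ft_force: [-0.2, -0.5, -0.7]
opening: 0.0855
gripper_force: 0.0
```

Emit:
{"name": "drive_tool", "arguments": {"squeeze": 60, "steps": [{"translation":[0,0,0.12],"twist":[0,0,0],"hand":0},{"translation":[0,0,0.23],"twist":[0,0,0],"hand":0},{"translation":[0,0,0.23],"twist":[0,0,0],"hand":150},{"translation":[0,0,0.23],"twist":[0,0,0],"hand":200},{"translation":[0,0,0.23],"twist":[0,0,0],"hand":255},{"translation":[0,0,0.23],"twist":[0,0,0],"hand":255},{"translation":[0,0,0.23],"twist":[0,0,0],"hand":255},{"translation":[0,0,0.23],"twist":[0,0,0],"hand":255},{"translation":[0,0,0.23],"twist":[0,0,0],"hand":255},{"translation":[0,0,0.23],"twist":[0,0,0],"hand":255}]}}

```text
time: 3.7
ee_pos: [0.561, 0.2071, 0.029]
ee_rot: [3.142, 0.001, -2.906]
ft_force: [-2.3, -0.5, 7.2]
opening: 0.013
gripper_force: 59.0
```

Emit:
{"name": "drive_tool", "arguments": {"steps": [{"translation":[0,0,-0.05],"twist":[0,0,0],"hand":255},{"translation":[0,0,-0.1],"twist":[0,0,0],"hand":255},{"translation":[0,0,-0.15],"twist":[0,0,0],"hand":255},{"translation":[0,0,-0.2],"twist":[0,0,0],"hand":255},{"translation":[0,0,-0.3],"twist":[0,0,0],"hand":255},{"translation":[0,0,-0.5],"twist":[0,0,0],"hand":255},{"translation":[0,0,-0.75],"twist":[0,0,0],"hand":255},{"translation":[0,0,-1],"twist":[0,0,0],"hand":255},{"translation":[0,0,-1],"twist":[0,0,0],"hand":255},{"translation":[0,0,-1],"twist":[0,0,0],"hand":255}]}}

```text
time: 4.7
ee_pos: [0.561, 0.2072, 0.1293]
ee_rot: [3.141, 0.002, -2.906]
ft_force: [0.2, -0.5, -0.8]
opening: 0.0118
gripper_force: 59.5
```

```bash
python3 - <<'E'
from h import *
m=camera_model("wrist");f=grab_frame("wrist");cv2.imwrite("pics/w2.png",f)
E
```

```text
(no output)
```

View pics/w2.png

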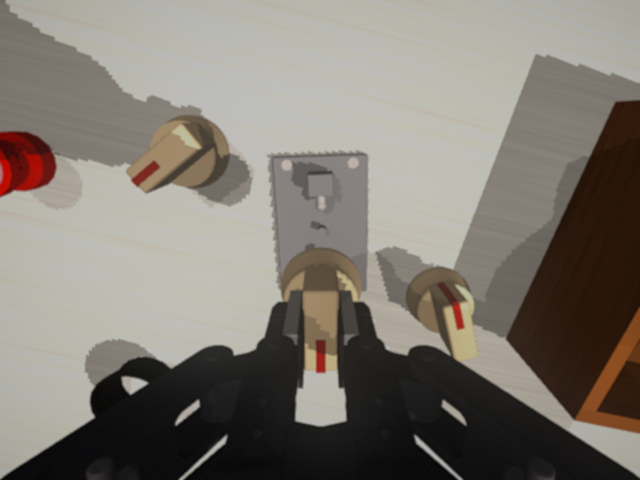

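The knob is in the gripper at about (321,310), clear of the holder, upright and centred between the pads. Next I'll carry it to the tester.

Emit:
{"name": "drive_tool", "arguments": {"steps": [{"translation":[0,0,-0.3],"twist":[0,0,0],"hand":255},{"translation":[0.08,-0.3,-0.5],"twist":[0,0,0],"hand":255},{"translation":[0.2,-0.65,-0.5],"twist":[0,0,0],"hand":255},{"translation":[0.29,-0.94,-0.5],"twist":[0,0,0],"hand":255}]}}

```text
time: 5.15
ee_pos: [0.5536, 0.1076, 0.1778]
ee_rot: [-3.141, -0.001, -2.905]
ft_force: [0.1, -0.3, -0.4]
opening: 0.0128
gripper_force: 59.5
```

Emit:
{"name": "drive_tool", "arguments": {"steps": [{"translation":[0.1,-0.35,0],"twist":[0,0,0],"hand":255},{"translation":[0.2,-0.7,0],"twist":[0,0,0],"hand":255},{"translation":[0.29,-0.94,0],"twist":[0,0,0],"hand":255}]}}

```text
time: 5.45
ee_pos: [0.5472, 0.0087, 0.1771]
ee_rot: [3.141, -0.002, -2.906]
ft_force: [0.7, -0.6, -0.4]
opening: 0.0124
gripper_force: 59.5
```

Emit:
{"name": "drive_tool", "arguments": {"steps": [{"translation":[0.1,-0.35,0],"twist":[0,0,0],"hand":255},{"translation":[0.2,-0.7,0],"twist":[0,0,0],"hand":255},{"translation":[0.29,-0.94,0],"twist":[0,0,0],"hand":255}]}}

```text
time: 5.75
ee_pos: [0.541, -0.0894, 0.1771]
ee_rot: [3.141, -0.002, -2.906]
ft_force: [0.5, -0.6, 0.2]
opening: 0.0129
gripper_force: 59.5
```

Emit:
{"name": "drive_tool", "arguments": {"steps": [{"translation":[0.1,-0.35,0],"twist":[0,0,0.16],"hand":255},{"translation":[0.2,-0.7,0],"twist":[0,0,0.32],"hand":255},{"translation":[0.29,-0.94,0],"twist":[0,0,0.48],"hand":255},{"translation":[0.29,-0.94,0],"twist":[0,0,0.64],"hand":255},{"translation":[0.29,-0.94,0],"twist":[0,0,0.76],"hand":255},{"translation":[0.29,-0.94,0],"twist":[0,0,0.76],"hand":255},{"translation":[0.29,-0.94,0],"twist":[0,0,0.76],"hand":255},{"translation":[0.29,-0.94,0],"twist":[0,0,0.76],"hand":255}]}}

```text
time: 6.55
ee_pos: [0.5355, -0.1854, 0.1778]
ee_rot: [-3.142, -0.001, 2.783]
ft_force: [0.5, -0.3, -0.1]
opening: 0.0126
gripper_force: 59.6
```

```bash
python3 - <<'E'
from h import *
m=camera_model("wrist");s=sense();f=grab_frame("wrist");np.savez("w3.npz",f=f,mtx=m["mtx"],extrinsics=m["extrinsics"],ee=s["ee_pos"],rot=s["ee_rot"]);print(s["ee_pos"],s["ee_rot"])
cv2.imwrite("pics/w3.png",f)
E
```

```text
[ 0.53552713 -0.18538539  0.17783885] [-3.14158193e+00 -8.76647543e-04  2.78298773e+00]
```

View pics/w3.png

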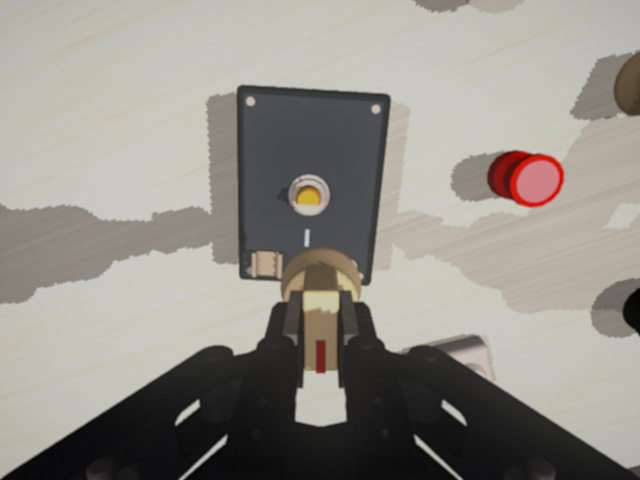

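The tester's shaft is at (309,195), with the white line at (307,238) pointing toward image bottom, the same way as the knob's pointer.

```bash
python3 - <<'E'
from h import *
m=dict(np.load("w3.npz"));f=m["f"];h=cv2.cvtColor(f,cv2.COLOR_BGR2HSV)
y=cv2.inRange(h,(15,120,80),(35,255,255))[160:230,270:350]
c=max(cv2.findContours(y,0,2)[0],key=cv2.contourArea)+np.array([270,160]);print("brass",cv2.boundingRect(c))
w=cv2.inRange(h,(0,0,170),(180,60,255))[225:250,295:320];n=cv2.findNonZero(w)
c=max(cv2.findContours(w,0,1)[0],key=cv2.contourArea)+np.array([295,225]);print("line",cv2.minAreaRect(c),cv2.boundingRect(c))
d=cv2.inRange(h,(0,0,0),(180,255,90))
# left/right edge of top
for r in(110,140,170,200,230): 
  row=h[r,200:420,2];print(r,[(200+i) for i in np.where(np.abs(np.diff(row.astype(int)))>25)[0]])
cr=cv2.resize(f[160:255,265:355],None,fx=6,fy=6,interpolation=cv2.INTER_CUBIC);cv2.imwrite("pics/c3.png",cr)
E
```

```text
brass (296, 186, 25, 19)
line ((306.5, 237.5), (15.0, 3.0), 90.0) (305, 230, 4, 16)
110 [np.int64(236), np.int64(237), np.int64(370), np.int64(371), np.int64(379), np.int64(380), np.int64(388), np.int64(389)]
140 [np.int64(236), np.int64(237), np.int64(385), np.int64(386)]
170 [np.int64(208), np.int64(236), np.int64(237), np.int64(381), np.int64(382), np.int64(383)]
200 [np.int64(237), np.int64(238), np.int64(288), np.int64(289), np.int64(296), np.int64(297), np.int64(328), np.int64(329), np.int64(378), np.int64(379), np.int64(380)]
230 [np.int64(237), np.int64(238), np.int64(304), np.int64(305), np.int64(308), np.int64(309), np.int64(375), np.int64(376)]
```

View pics/c3.png

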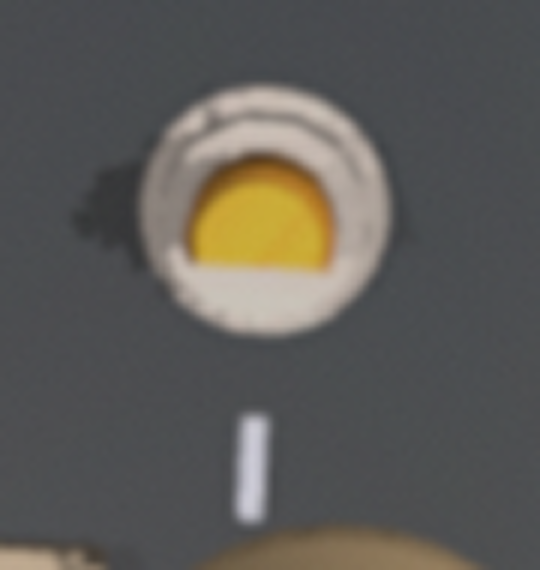

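The crop shows the D-shaft with its flat edge at crop y≈266, toward the white line. The collar circle is centred near crop (265,210).

```bash
python3 - <<'E'
from h import *
m=dict(np.load("w3.npz"));M=R.from_euler('xyz',m["rot"]).as_matrix()
def q(px,z): return ray(m,px,z)
T=lambda w:(M.T@(w-m["ee"])*1000).round(1)
C=lambda x,y:(265+x/6,160+y/6)
for n,p,z in [("flat mid",C(261,266),.073),("flat L",C(190,264),.071),("flat R",C(331,269),.071),("brass top",C(260,155),.07),
 ("collar c",C(265,210),.058),("collar L",C(140,210),.058),("colR",C(390,210),.058),("colT",C(265,84),.058),("colB",C(265,338),.058)]: print(n,T(q(p,z)),q(p,z).round(4))
a,b=q(C(254,414),.05),q(C(250,522),.05);print("line yaw",np.arctan2(*(b-a)[:2][::-1]),T(a),T(b))
L=[q((236.5,r),.05) if r<180 else q((237.5,r),.05) for r in(110,230)]
Rr=[q((389,110),.05),q((376,230),.05)]
for l in(L,Rr): d=l[1]-l[0];print(np.arctan2(d[1],d[0]),l[0],l[1])
Cn=[q(p,.05) for p in[(238,86),(389,95)]];d=Cn[0]-Cn[1];print("short edge yaw+90",np.arctan2(d[1],d[0]),np.linalg.norm(d))
E
```

```text
flat mid [ 23.2  -8.4 104.9] [ 0.5108 -0.1851  0.073 ]
flat L [ 23.  -16.8 106.9] [ 0.508 -0.193  0.071]
flat R [ 22.4  -0.2 106.9] [ 0.5144 -0.1777  0.071 ]
brass top [ 35.7  -8.5 107.9] [ 0.499  -0.1808  0.07  ]
collar c [ 26.9  -8.4 119.9] [ 0.5073 -0.1837  0.058 ]
collar L [ 26.9 -23.7 119.9] [ 0.5019 -0.1981  0.058 ]
colR [ 26.9   7.  119.9] [ 0.5127 -0.1694  0.058 ]
colT [ 42.3  -8.2 119.9] [ 0.493  -0.1782  0.058 ]
colB [ 10.6  -8.5 119.8] [ 0.5225 -0.1896  0.058 ]
line yaw -0.40539528004603886 [ -1.7 -10.3 127.8] [-16.6 -11.  127.8]
-0.4217936069665634 [ 0.43382147 -0.21080272  0.05      ] [ 0.51489999 -0.24718473  0.05      ]
-0.4147071067262126 [ 0.47174106 -0.10969149  0.05      ] [ 0.55300607 -0.14546752  0.05      ]
short edge yaw+90 -1.984890746833268 0.10539340489406115
```

```bash
python3 - <<'E'
from h import *
m=dict(np.load("w3.npz"));M=R.from_euler('xyz',m["rot"]).as_matrix()
E=m["extrinsics"]
def pr(t):
    p=m["mtx"]@(E[:3,:3]@(m["ee"]+M@np.array(t)/1000)+E[:3,3]);return (p[:2]/p[2]).round(1)
print("bar +x end top (expect red end ~320.7,373)",pr((-18,0,-21)),"red start ~341",pr((-4.5,0,-21)),"skirt edge +x foot (expect row~248)",pr((20,0,22)),pr((20,0,23)))
f=m["f"];h=cv2.cvtColor(f,cv2.COLOR_BGR2HSV)
red=(cv2.inRange(h,(0,150,60),(8,255,255))|cv2.inRange(h,(172,150,60),(180,255,255)));red[:, :290]=0;red[:,350:]=0
print(cv2.boundingRect(red))
sk=cv2.inRange(h,(12,60,80),(35,200,255));sk[:240]=0;sk[300:]=0;sk[:,:275]=0;sk[:,370:]=0
print(cv2.boundingRect(sk)); print("skirt sides", pr((0,-20,22)),pr((0,20,22)))
E
```

```text
bar +x end top (expect red end ~320.7,373) [320.3 372.7] red start ~341 [320.3 344. ] skirt edge +x foot (expect row~248) [320.4 248.3] [320.4 247.7]
(316, 341, 9, 31)
(275, 248, 87, 52)
skirt sides [280.6 285.9] [360.2 285.9]
```

The held knob matches the model: centred, aligned, and its centre at TCP height. Next I'll align over the shaft and lower to just above it.

Emit:
{"name": "drive_tool", "arguments": {"steps": [{"translation":[0.13,-0.043,0],"twist":[0,0,0.07],"hand":255},{"translation":[0.265,-0.086,0.2],"twist":[0,0,0.07],"hand":255},{"translation":[0.265,-0.086,0.5],"twist":[0,0,0.07],"hand":255},{"translation":[0.265,-0.086,0.72],"twist":[0,0,0.07],"hand":255},{"translation":[0.265,-0.086,0.72],"twist":[0,0,0.07],"hand":255},{"translation":[0.265,-0.086,0.72],"twist":[0,0,0.07],"hand":255},{"translation":[0.265,-0.086,0.72],"twist":[0,0,0.07],"hand":255}]}}

```text
time: 7.3
ee_pos: [0.5089, -0.1846, 0.1075]
ee_rot: [3.142, 0.002, 2.726]
ft_force: [0.5, 1.0, -1.2]
opening: 0.0124
gripper_force: 59.6
```

Emit:
{"name": "drive_tool", "arguments": {"steps": [{"translation":[0,0,0.02],"twist":[0,0,0],"hand":255},{"translation":[0,0,0.04],"twist":[0,0,0],"hand":255},{"translation":[0,0,0.06],"twist":[0,0,0],"hand":255},{"translation":[0,0,0.08],"twist":[0,0,0],"hand":255},{"translation":[0,0,0.1],"twist":[0,0,0],"hand":255},{"translation":[0,0,0.12],"twist":[0,0,0],"hand":255},{"translation":[0,0,0.13],"twist":[0,0,0],"hand":255},{"translation":[0,0,0.13],"twist":[0,0,0],"hand":255}]}}

```text
time: 8.1
ee_pos: [0.5079, -0.1844, 0.0931]
ee_rot: [-3.142, -0.0, 2.726]
ft_force: [-0.6, 0.5, 0.3]
opening: 0.0125
gripper_force: 59.6
```

Emit:
{"name": "drive_tool", "arguments": {"steps": [{"translation":[0,0,0.02],"twist":[0,0,0],"hand":255},{"translation":[0,0,0.04],"twist":[0,0,0],"hand":255},{"translation":[0,0,0.06],"twist":[0,0,0],"hand":255},{"translation":[0,0,0.08],"twist":[0,0,0],"hand":255},{"translation":[0,0,0.08],"twist":[0,0,0],"hand":255}]}}

```text
time: 8.6
ee_pos: [0.5079, -0.1844, 0.0851]
ee_rot: [-3.142, -0.0, 2.726]
ft_force: [0.4, -0.5, -1.2]
opening: 0.0125
gripper_force: 59.5
```

Emit:
{"name": "drive_tool", "arguments": {"steps": [{"translation":[0,0,0.02],"twist":[0,0,0],"hand":255},{"translation":[0,0,0.04],"twist":[0,0,0],"hand":255},{"translation":[0,0,0.06],"twist":[0,0,0],"hand":255},{"translation":[0,0,0.06],"twist":[0,0,0],"hand":255},{"translation":[0,0,0.06],"twist":[0,0,0],"hand":255}]}}

```text
time: 9.1
ee_pos: [0.5079, -0.1844, 0.0795]
ee_rot: [-3.142, 0.0, 2.726]
ft_force: [0.0, 0.6, 3.9]
opening: 0.0129
gripper_force: 60.2
```

Emit:
{"name": "drive_tool", "arguments": {"steps": [{"translation":[0,0,0.02],"twist":[0,0,0],"hand":255},{"translation":[0,0,0.04],"twist":[0,0,0],"hand":255},{"translation":[0,0,0.05],"twist":[0,0,0],"hand":255},{"translation":[0,0,0.05],"twist":[0,0,0],"hand":255},{"translation":[0,0,0.05],"twist":[0,0,0],"hand":255}]}}

```text
time: 9.6
ee_pos: [0.508, -0.1844, 0.075]
ee_rot: [3.142, 0.0, 2.726]
ft_force: [-2.5, 1.2, 9.7]
opening: 0.013
gripper_force: 61.2
```

Emit:
{"name": "drive_tool", "arguments": {"steps": [{"translation":[0,0,0.01],"twist":[0,0,0],"hand":255},{"translation":[0,0,0.02],"twist":[0,0,0],"hand":255},{"translation":[0,0,0.02],"twist":[0,0,0],"hand":255},{"translation":[0,0,0.02],"twist":[0,0,0],"hand":255},{"translation":[0,0,0.02],"twist":[0,0,0],"hand":255}]}}

```text
time: 10.1
ee_pos: [0.5081, -0.1845, 0.0748]
ee_rot: [3.142, 0.001, 2.726]
ft_force: [-7.3, 3.4, 30.6]
opening: 0.0126
gripper_force: 64.2
```

```bash
python3 - <<'E'
from h import *
f=grab_frame("side")[100:220,300:460];g=grab_frame("wrist")
cv2.imwrite("pics/e.png",np.hstack([cv2.resize(f,(400,300),interpolation=2),cv2.resize(g,(400,300))]))
s=sense();print(s["ee_pos"],s["ft_force"],s["gripper_force"])
E
```

```text
[ 0.50813681 -0.18447387  0.07475622] [-7.83899252  2.7220634  29.8505352 ] 64.15512084960938
```

View pics/e.png

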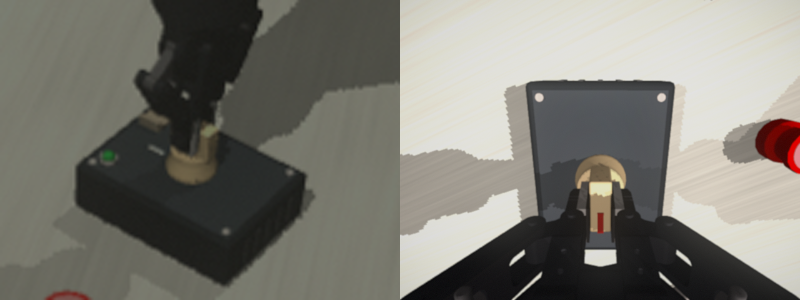

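The knob sits upright on the shaft, and the force rise shows the hard stop is reached. I'll ease off 1 mm so it holds at about 20 N, then hand in.

Emit:
{"name": "drive_tool", "arguments": {"steps": [{"translation":[0,0,-0.01],"twist":[0,0,0],"hand":255},{"translation":[0,0,-0.01],"twist":[0,0,0],"hand":255},{"translation":[0,0,-0.01],"twist":[0,0,0],"hand":255}]}}

```text
time: 10.5
ee_pos: [0.508, -0.1844, 0.0749]
ee_rot: [3.142, 0.001, 2.726]
ft_force: [-4.8, 2.5, 19.5]
opening: 0.0124
gripper_force: 62.3
```

```bash
python3 -c "
from plant import *
s=sense();print(s['ee_pos'],s['ft_force'])
if s['ft_force'][2]>10: print(close_job())"
```

```text
[ 0.50804802 -0.18443931  0.07485329] [-4.78175805  2.47330283 19.48733692]
the job is handed in; nothing more can be done
None
```

I handed the job in at about 10.5 s with the knob home on the D-shaft, flats matched, and the gripper still holding it and pressing the shaft against its hard stop at about 19 N; no verdict was returned.

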